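Turn the setting master over in the leaning rest and stand it on the gauge anvil

ROBOT

A 6-joint arm with a two-finger parallel gripper is mounted at the origin on a cart in front of the work surface, level with it; the furniture and walls round the work are solid. World frame = base frame: x ahead of the robot, y to its left, z up, the work surface at z = 0. Lengths are in m, angles in rad, forces in N, time in s.
With the tool pointing down it reaches from about 0.425 to 0.95 m from the base axis. Payload 3.5 kg.
Tool frame: the origin (TCP) lies at the very end of the fingers, on their centre line; the grasp point (between the pads) lies 19 mm behind it; x points along the fingers, z is the direction in which the jaws open and shut, and the axes are right-handed (so a half turn about x gives the same grasp; the last joint's range is limited). The gripper opens to 85 mm and grips with 20 to 120 N. Pads are 22 mm wide; open, the fingers measure 114 mm over their backs; the gripper's body (76 mm by 85 mm) begins 54 mm behind the grasp point. The pads swing forward as they close: fully open they stand 13 mm farther back than shut.
Start: joints at [-1.328, 0.286, 1.577, -0, 1.279, -0.15], TCP at [0.258, -0.624, 0.198] pointing down, gripper open.
Joint ranges: [-2.77, 2.77], [-0.9, 2.22], [0.21, 2.48], [-1.53, 4.67], [0.24, 2.81], [-2.84, 2.84]. Speed limits (rad/s): [2.79, 2.79, 3.14, 3.14, 3.14, 3.14].

INTERFACE

Orientations are given as a unit quaternion [x, y, z, w].
In Python, from plant import ctrl, cams gives the robot as it stands.
- The arm moves only by the tool play_rows, never from a script. Its argument "rows" is a list of rows, each a list of 3 entries, a list of its own where there are three numbers: the opening in per cent of the stroke, from 0 (shut) to 100 (fully open), then the shift along the tool's x, y, z in units of 0.3 m (1.0 is 0.3 m), then the turn, a rotation vector about the tool's x, y, z in units of pi/2 rad (1.0 is pi/2 rad). A call has 1 to 10 rows; each row is the pose to reach, as a shift and turn from the pose commanded when the call began, along the tool's axes at that moment; what a row does not reach only later rows make up. A row lasts 1/12 s, in which the tool goes at most 41.7 mm and 7.16 degrees, less where a joint would pass 70% of its speed; a pose out of reach is approached as far as the arm can. A call with a number of a shift or a turn outside -1 to 1 is refused whole. A call with a gripper value outside its range is refused whole. The fingers move at their own pace and stop on an object; "force" is the grip in N (left out, the last holds). Time passes only in rows, so rows that repeat a pose let the fingers close. It gives the time, the measured TCP pose, the force and the opening at its end, in the units of the state.
- ctrl.get_state(): the state, without advancing time (a new reading comes with each control period).
- cams.read_camera(name): name is "scene" or "top" or "wrist"; returns a dict with "color" (420x560x3 uint8, red, green, blue), "fx", "fy", "cx", "cy" (pixels), "view" (4x4, takes a point from world to camera coordinates). Camera axes: x right, y down, z forward; pixel columns grow to the right and rows downward; lengths in m; the calibration is good to about 2 mm. The wrist camera is an equidistant fisheye: a pixel r from the principal point sees the ray r / f radians off the axis. A picture is of the moment at which its call begins. There is no depth.
- ctrl.sign_off(): hands the job in, once; it reports no verdict.
The state is a dict: "time": time; "qpos": joint angles; "dq": joint speeds; "joint_efforts": joint torques, N m; "eef_pos": TCP position; "tcp_rot": TCP orientation; "contact_force": force on the tool from outside, world axes, zero at the start; "wrist_torque": the same for the moment, N m; "opening": opening from 0.0 (shut) to 1.0 (fully open).
Only numpy, scipy, OpenCV 4.12 (cv2) and the standard library are available. Lean on these libraries where they do the work, as an engineer would, in place of code of your own. Each camera call takes 0.05 s, during which the arm holds its last target. There are 200 camera calls.

TASK

The steel setting master is lying on the table and has to stand upright, square foot down, with its whole foot on the round anvil of the gauge base. Because it lies flat, change your grip on the way: lay it in the leaning rest, foot down against the stop and head up, and let go; then take it anew by its round head and carry it, held by the head, to the anvil. Leave the other things on the table where they are.

Things in the scene. Friction and masses are not known exactly. Their poses are not given: they have to be found in the camera images.
- master: Steel setting master, 160 mm long, 0.25 kg. Origin: centre of its flat foot face; own z runs along it to the head. Square foot 30 x 30 mm at z 0-10 mm, round shank 16 mm thick at 10-132, round grooved head 30 mm thick at 132-160; centre of mass near 70. It starts lying flat on the table, axis 15 mm up, shank 7 mm clear of the table.
- master_head (a point): Centre of the master's round head, on its axis, 146 mm from the foot face.
- rest: Leaning rest: aluminium on a dark plate 175 x 66 x 10 mm, fixed. Holds the master leaning at 45 degrees, foot down, head up. Origin on the table below rest_foot; own x points level toward the head's side, y across, z up. A black vee carries the shank 90-106 mm from the foot face; the head stays free. From 14 to 90 mm the ramp is 24 mm below the master's axis: room for fingers.
- rest_foot (a point): Where the centre of the master's foot face comes to lie in the rest, 47 mm above the table. Here the foot sits on a shelf 14 mm deep (one flat of the foot down), end against a stop plate square to the axis, between cheeks 36 mm apart inside, 46 mm outside. Stop and cheeks reach at most 10 mm past the axis.
- rest_head (a point): Where the centre of the master's head comes to lie in the rest: 146 mm from rest_foot along the 45 degree line, upward.
- anvil_top (a point): Centre of the flat top of the round anvil, 56 mm in diameter, 30 mm above the table, in the middle of a grey square base 100 x 100 x 12 mm fixed to the table.
- ring_gauge: Bystander: steel ring 64 mm across, 20 mm high; origin under its centre.
- turned_part_1: Bystander: turned flanged bush 48 mm across, 28 mm high; origin under its centre.
- turned_part_2: Bystander: low turned flanged ring 58 mm across, 16 mm high; origin under its centre.
- vee_block_1: Bystander: ground steel vee block 34 x 45 x 36 mm; origin under its centre. Not the leaning rest.
- gauge_block_tray: Bystander: low dark tray 52 x 110 x 14 mm; origin under its centre.
- digital_caliper: Bystander: caliper lying flat, 70 x 235 x 17 mm; origin under its centre.
- pocket_torch: Bystander: black torch lying down, 29 x 114 x 29 mm; origin under its centre.

How it is judged:
On the way, in this order (a step that is already met when the one before it is completed fails the run):
1. the master lies in the rest, foot against the stop (within 10 mm), head up (within 12 mm of its place), and the fingers have let go of it (distance between master and rest_foot below 0.01 m and distance between master_head and rest_head below 0.012 m and contact force between the fingers and master below 0.1 N), for 0.2 s.
2. the master is held by its head (grasp point within 35 mm of the head's centre), upright within 0.25 rad, and its foot is more than 80 mm sideways from its place in the rest (contact force between the fingers and master above 0.5 N and distance between the grasp point and master_head below 0.035 m and angle between master's own z axis and vertical below 0.25 rad and horizontal distance between master and rest_foot above 0.08 m), for 0.1 s.
At the end, for the whole second after the job is handed in: The master stands upright (within 0.06 rad), foot down and head up, released and still, its foot face on the anvil's top (height within 4 mm) and its centre within 10 mm of the anvil's centre (angle between master's own z axis and vertical below 0.06 rad and height (world z) of master_head above 0.15 m and horizontal distance between master and anvil_top below 0.01 m and z of master in the frame of anvil between 0.026 and 0.034 m and linear speed of master below 0.02 m/s and contact force between the fingers and master below 0.1 N); the robot touches nothing.
It fails at once if a bystander (ring gauge, bush, low ring, vee block, tray, caliper or torch) is pushed more than 30 mm from where it stood (distance of any of ring_gauge, turned_part_1, turned_part_2, vee_block_1, gauge_block_tray, digital_caliper, pocket_torch from where it was at the start of the episode above 0.03 m).
It also fails if it takes over 61 s, if anything falls off the work surface, if the arm or the gripper's body presses on something with over 40 N, if the wrist force passes 120 N, or if a joint passes its speed limit or range.

## Working session

There is one attempt and no reset: what is moved stays moved. The work goes in short steps, Python scripts to look and compute and a tool call to move; the robot and the scene stay as the last step left them, time stands still between calls to the robot, and variables do not carry over. Pictures are saved under pics/ and viewed, about 8 in all and at most 12, crops included, and the job is handed in when it is done.

Besides the shell and the picture viewer there is one more tool, called after "Call:" by a JSON object that holds its "api" and its "payload", one argument or row to a line. play_rows: Moves the arm, as the interface text tells. Shifts and turns lie within -1 to 1; 1 stands for 0.3 m of shift or pi/2 rad of turn. Its arguments: {"type":"object","properties":{"rows":{"type":"array"},"force":{"type":"number"}},"required":["rows"]}

```bash
mkdir -p pics; ls
cat > h.py <<'E'
import numpy as np, cv2
from scipy.spatial.transform import Rotation as R
from plant import ctrl, cams
def shot(n,f):
    c=cams.read_camera(n); cv2.imwrite('pics/'+f,c['color'][:,:,::-1]); return c
def ray(c,u,v,fish=False):
    V=np.array(c['view']); a=(u-c['cx'])/c['fx']; b=(v-c['cy'])/c['fy']
    if fish:
        r=np.hypot(a,b); s=np.sin(r)/max(r,1e-9); d=np.array([a*s,b*s,np.cos(r)])
    else: d=np.array([a,b,1.])
    return -V[:3,:3].T@V[:3,3], V[:3,:3].T@d
def onz(c,u,v,z,fish=False):
    o,d=ray(c,u,v,fish); return o+d*(z-o[2])/d[2]
def proj(c,p,fish=False):
    V=np.array(c['view']); q=V[:3,:3]@np.array(p)+V[:3,3]
    if fish:
        r=np.hypot(q[0],q[1]); t=np.arctan2(r,q[2]); return np.array([c['cx']+c['fx']*t*q[0]/r,c['cy']+c['fy']*t*q[1]/r])
    return np.array([c['cx']+c['fx']*q[0]/q[2],c['cy']+c['fy']*q[1]/q[2]])
def move(pos,rot):
    "shift/turn in units from the present pose to the TCP target (rot: Rotation)"
    s=ctrl.get_state(); T=R.from_quat(s['tcp_rot'])
    return np.round(T.inv().apply(np.array(pos)-s['eef_pos'])/.3,4), np.round((T.inv()*rot).as_rotvec()/(np.pi/2),4)
E
python3 - <<'E'
from h import *
for n in ['top','scene','wrist']:
    c=shot(n,n+'1.png'); V=np.array(c['view']); print(n,c['fx'],c['fy'],c['cx'],c['cy'],(-V[:3,:3].T@V[:3,3]).round(3),V[:3,:3].round(3).tolist())
s=ctrl.get_state(); print(s); print(R.from_quat(s['tcp_rot']).as_matrix().round(3))
a=[cv2.imread(f'pics/{n}1.png') for n in ['top','scene']]
E
```

```text
pics
top 432.93293693603584 432.93293693603584 279.0677807471262 211.02853551076976 [0.39  0.019 1.276] [[0.026, -0.999, 0.028], [-0.986, -0.03, -0.165], [0.166, -0.023, -0.986]]
scene 516.9906541382288 516.9906541382288 276.0139171301407 213.7617617942289 [-0.434 -1.042  0.829] [[0.729, -0.684, 0.022], [-0.293, -0.342, -0.893], [0.619, 0.644, -0.45]]
wrist 325.19226210127806 325.19226210127806 280.5571859285919 210.31809956102128 [ 0.321 -0.599  0.372] [[0.382, -0.924, -0.002], [-0.892, -0.37, 0.262], [-0.242, -0.098, -0.965]]
{'time': 0.15, 'qpos': array([-1.32796328e+00,  2.87023655e-01,  1.57783921e+00,  1.60466206e-05,
        1.27859765e+00, -1.49990131e-01]), 'dq': array([-0.00015548, -0.00114687, -0.00400714, -0.00052764,  0.00124465,
        0.00035044]), 'joint_efforts': array([ 8.20923215e-04, -4.06599712e+01, -2.93140894e+01, -1.32299583e-04,
        3.96407748e-03, -7.64136956e-06]), 'eef_pos': array([ 0.25828748, -0.62301089,  0.19682481]), 'tcp_rot': array([ 0.393261  ,  0.58844548, -0.39236338,  0.58747653]), 'contact_force': array([-0.03372594,  1.05067873,  0.05622344]), 'wrist_torque': array([-0.02140702,  0.03214227, -0.00076513]), 'opening': 1.0019503720469565}
[[-0.     0.924  0.383]
 [ 0.002  0.383 -0.924]
 [-1.     0.    -0.002]]
```

View pics/top1.png

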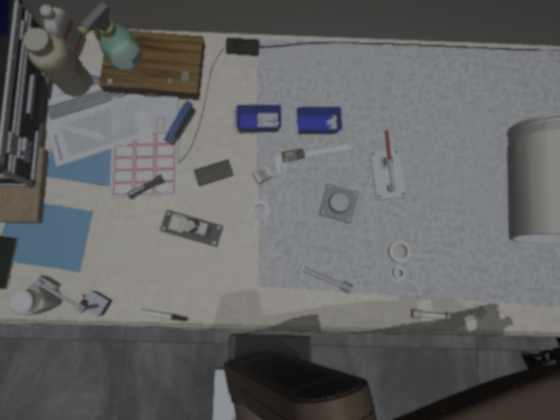

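View pics/scene1.png

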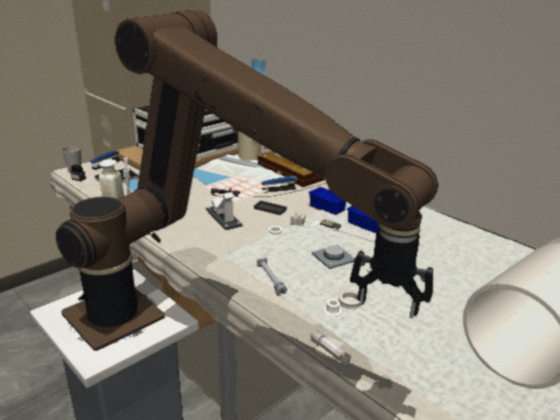

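Top view: the master lies at about (303,268)–(350,288), the rest is at (192,227) and the anvil at (340,203). In the scene view the master is at (262,262)–(283,290). Next, enlarged crops.

Run:
```python
from h import *
t=cv2.imread('pics/top1.png'); s=cv2.imread('pics/scene1.png')
g=lambda im,x,y,w,h,W,H: cv2.resize(im[y:y+h,x:x+w],(W,H),interpolation=cv2.INTER_CUBIC)
a=np.vstack([np.hstack([g(t,150,200,80,60,400,300),g(t,290,250,80,60,400,300)]),np.hstack([g(t,310,175,60,60,300,300),g(s,195,180,60,60,300,300),g(s,250,250,40,60,200,300)])])
cv2.imwrite('pics/crop1.png',np.clip(a*1.5,0,255).astype(np.uint8))
```

```text
(no output)
```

View pics/crop1.png

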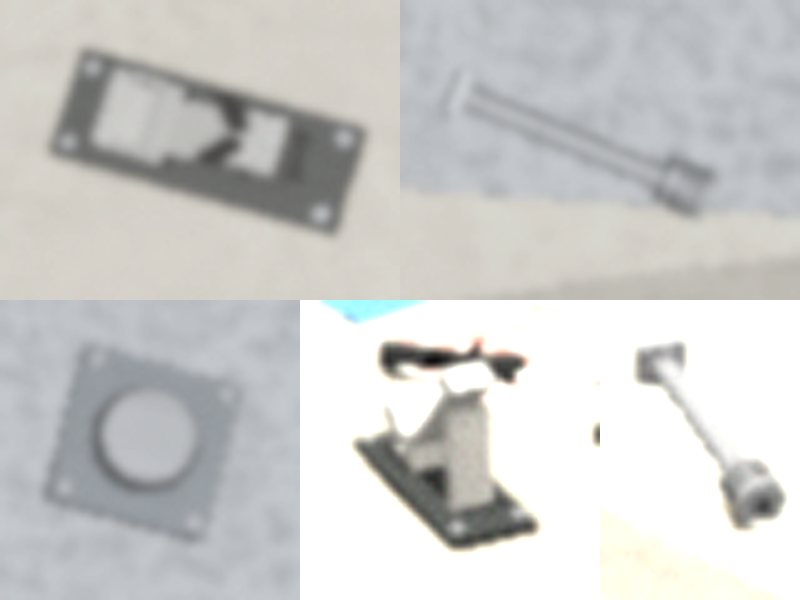

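The top-left crop shows the rest: foot shelf on the left and black vee at crop (235,135), so its x points image-right. The master's foot is at crop (460,95) and its head at (695,190). The anvil is at crop (148,435). Now the positions.

Run:
```python
from h import *
c=cams.read_camera('top'); s=cams.read_camera('scene')
f=onz(c,302.3,269,.015); h=onz(c,349.5,288,.015); print('master',f,h,np.linalg.norm(h-f),np.degrees(np.arctan2(*(h-f)[1::-1])))
f2=onz(s,250+(660-600)/5,250+(362-300)/5,.015);h2=onz(s,250+(757-600)/5,250+(500-300)/5,.015);print('scene',f2,h2,np.linalg.norm(h2-f2))
q=[onz(c,150+u/5,200+v/5,.010) for u,v in [(85,50),(365,128),(335,235),(52,152)]]
q=np.array(q);print('plate',q.round(3).tolist(),q.mean(0),np.linalg.norm(q[1]-q[0]),np.linalg.norm(q[2]-q[1]))
d=(q[1]+q[2]-q[0]-q[3]);print('rest dir',d/np.linalg.norm(d),np.degrees(np.arctan2(d[1],d[0])))
print('vee',onz(c,150+237/5,200+135/5,.112),'cheek',onz(c,150+128/5,200+115/5,.05))
g=c['color'][175:235,310:370]
print('anvil',onz(c,310+148/5,175+(437-300)/5,.03))
q=np.array([onz(c,310+u/5,175+(v-300)/5,.012) for u,v in [(82,345),(243,380),(203,545),(45,495)]]);print('base',q.mean(0),np.linalg.norm(q[1]-q[0]))
```

```text
master [ 0.43464869 -0.08191215  0.015     ] [ 0.38404156 -0.2190362   0.015     ] 0.1461645832083763 -110.25713196200223
scene [ 0.43531324 -0.08197477  0.015     ] [ 0.38164122 -0.22076551  0.015     ] 0.14880710703092256
plate [[0.596, 0.32, 0.01], [0.555, 0.153, 0.01], [0.492, 0.168, 0.01], [0.535, 0.335, 0.01]] [0.54459713 0.24379074 0.01      ] 0.17156000933394402 0.06493215313286177
rest dir [-0.2473352  -0.96892998  0.        ] -104.31987910381707
vee [0.53586128 0.21097412 0.112     ] cheek [0.55320974 0.28339209 0.05      ]
anvil [ 0.63123491 -0.18719863  0.03      ]
base [ 0.63236103 -0.1873938   0.012     ] 0.09876825281726148
```

```bash
cat >> h.py <<'E'
def frame(x,y):
    x=np.array(x,float);x/=np.linalg.norm(x);y=np.array(y,float);y-=x*(x@y);y/=np.linalg.norm(y)
    return R.from_matrix(np.column_stack([x,y,np.cross(x,y)]))
E
python3 - <<'E'
from h import *
r=frame([0,0,-1],[.35,.937,0])
print(move([.418,-.124,.13],r)); print(move([.338,-.37,.165],r))
E
```

```text
(array([ 0.2259,  1.1286, -1.3334]), array([-5.223e-01, -6.000e-04, -4.000e-04]))
(array([ 0.1083,  0.5684, -0.678 ]), array([-5.223e-01, -6.000e-04, -4.000e-04]))
```

Call:
{"api": "play_rows", "payload": {
  "rows": [
    [100,[0.11,0.57,-0.68],[-0.52,0,0]],
    [100,[0.11,0.57,-0.68],[-0.52,0,0]],
    [100,[0.11,0.57,-0.68],[-0.52,0,0]],
    [100,[0.11,0.57,-0.68],[-0.52,0,0]],
    [100,[0.11,0.57,-0.68],[-0.52,0,0]],
    [100,[0.11,0.57,-0.68],[-0.52,0,0]],
    [100,[0.11,0.57,-0.68],[-0.52,0,0]],
    [100,[0.11,0.57,-0.68],[-0.52,0,0]]
  ]
}}

```text
time: 0.92
eef_pos: [0.3389, -0.3654, 0.1638]
tcp_rot: [0.126, 0.696, -0.124, 0.696]
contact_force: [0.0, 0.4, -0.3]
opening: 1.002
```

Run:
```python
from h import *
s=ctrl.get_state();print(s['qpos'].round(3),s['eef_pos'])
r=frame([0,0,-1],[.35,.937,0])
print(move([.418,-.124,.13],r))
```

```text
[-1.027e+00 -7.600e-02  2.034e+00  1.000e-03  1.186e+00 -6.720e-01] [ 0.33889121 -0.36540871  0.16382641]
(array([ 0.1148,  0.8459, -0.0326]), array([ 0.0013, -0.001 , -0.0015]))
```

Call:
{"api": "play_rows", "payload": {
  "rows": [
    [100,[0.11,0.85,-0.03],[0,0,0]],
    [100,[0.11,0.85,-0.03],[0,0,0]],
    [100,[0.11,0.85,-0.03],[0,0,0]],
    [100,[0.11,0.85,-0.03],[0,0,0]],
    [100,[0.11,0.85,-0.03],[0,0,0]],
    [100,[0.11,0.85,-0.03],[0,0,0]],
    [60,[0.11,0.85,-0.03],[0,0,0]],
    [60,[0.11,0.85,-0.03],[0,0,0]],
    [60,[0.11,0.85,-0.03],[0,0,0]]
  ]
}}

```text
time: 1.67
eef_pos: [0.4204, -0.1287, 0.1323]
tcp_rot: [0.126, 0.695, -0.127, 0.696]
contact_force: [0.3, 0.1, 0.5]
opening: 0.611
```

Run:
```python
from h import *
s=ctrl.get_state();print(s['qpos'].round(3),s['eef_pos'])
c=shot('wrist','w2.png')
for t in (0,.08,.146):
    p=np.array([.436,-.077,.015])+t*np.array([-.35,-.937,0]);print(t,proj(c,p,True))
```

```text
[-5.280e-01 -1.870e-01  2.194e+00 -1.000e-03  1.134e+00 -1.670e-01] [ 0.42043231 -0.12868913  0.13231657]
0 [274.33333049 137.72560265]
0.08 [274.97555925 223.53457609]
0.146 [275.60404129 285.46947681]
```

View pics/w2.png

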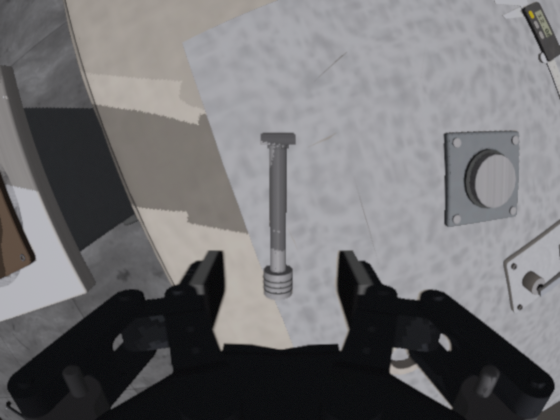

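The wrist view shows the master straight below: foot at (278,138), shank centre at column 278, head end at (278,297).

Run:
```python
from h import *
c=cams.read_camera('wrist')
f=onz(c,278.3,133,.03,True); f2=onz(c,278.3,147,.0,True)
a=onz(c,278.5,170,.015,True); h=onz(c,278.3,281,.015,True); e=onz(c,278,297,.015,True)
print(f,f2,h,e, np.linalg.norm(f[:2]-e[:2]))
d=(h-a);d/=np.linalg.norm(d);print(d)
p=f+ (d*.055); p[2]=.023-.019; print(p)
r=frame([0,0,-1],-d); print(move(p,r))
```

```text
[ 0.44106406 -0.07459764  0.03      ] [ 0.43588676 -0.08772713  0.        ] [ 0.38908669 -0.21059842  0.015     ] [ 0.38206108 -0.22809026  0.015     ] 0.16444250136847155
[-0.35819652 -0.93364621  0.        ]
[ 0.42136325 -0.12594818  0.004     ]
(array([ 0.4281,  0.0131, -0.0012]), array([0.0019, 0.0006, 0.0004]))
```

Call:
{"api": "play_rows", "payload": {
  "rows": [
    [60,[0.42,0.013,0],[0,0,0]],
    [60,[0.42,0.013,0],[0,0,0]],
    [60,[0.42,0.013,0],[0,0,0]],
    [60,[0.42,0.013,0],[0,0,0]],
    [60,[0.42,0.013,0],[0,0,0]],
    [60,[0.42,0.013,0],[0,0,0]]
  ]
}}

```text
time: 2.27
eef_pos: [0.4227, -0.1262, 0.0079]
tcp_rot: [0.127, 0.695, -0.128, 0.696]
contact_force: [0.4, -0.0, 0.4]
opening: 0.599
```

Call:
{"api": "play_rows", "payload": {
  "rows": [
    [60,[0.012,0,0],[0,0,0]],
    [60,[0.012,0,0],[0,0,0]],
    [0,[0.012,0,0],[0,0,0]],
    [0,[0.012,0,0],[0,0,0]],
    [0,[0.012,0,0],[0,0,0]],
    [0,[0.012,0,0],[0,0,0]],
    [0,[0.012,0,0],[0,0,0]],
    [0,[0.012,0,0],[0,0,0]],
    [0,[0.012,0,0],[0,0,0]]
  ],
  "force": 70
}}

```text
time: 3.02
eef_pos: [0.4213, -0.1242, 0.0023]
tcp_rot: [0.127, 0.696, -0.127, 0.696]
contact_force: [0.2, -0.1, 0.7]
opening: 0.0
```

Opening 0.0 means nothing is between the pads. I need a look.

Run:
```python
from h import *
c=shot('wrist','w3.png'); s=ctrl.get_state(); print(s['opening'],s['eef_pos'],s['qpos'].round(3)); print(proj(c,s['eef_pos'],True))
```

```text
-0.0029480559786059114 [ 0.42128003 -0.1241998   0.0022364 ] [-0.518  0.035  2.268 -0.     0.839 -0.157]
[277.44436821 241.74816766]
```

View pics/w3.png

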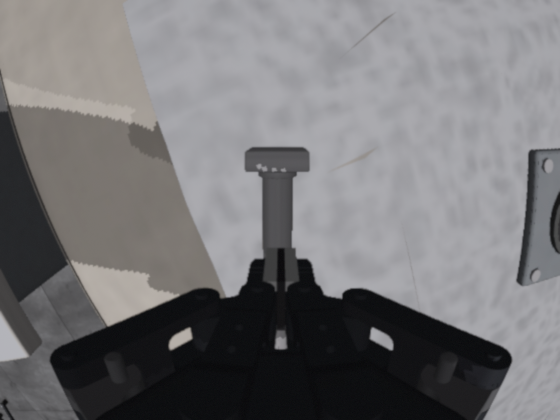

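Unclear: something is between the fingertips. A short lift will show whether it's held.

Call:
{"api": "play_rows", "payload": {
  "rows": [
    [0,[-0.1,0,0],[0,0,0]],
    [0,[-0.2,0,0],[0,0,0]],
    [0,[-0.2,0,0],[0,0,0]],
    [0,[-0.2,0,0],[0,0,0]]
  ]
}}

```text
time: 3.4
eef_pos: [0.423, -0.1252, 0.0643]
tcp_rot: [0.126, 0.694, -0.128, 0.697]
contact_force: [0.9, 0.5, 0.3]
opening: 0.001
```

Run:
```python
from h import *
a=shot('wrist','w4.png'); s=ctrl.get_state(); print(s['opening'],s['eef_pos'],s['contact_force'],s['wrist_torque'])
b=shot('top','t4.png')
im=np.hstack([cv2.imread('pics/w4.png')[100:400,130:430],cv2.resize(cv2.imread('pics/t4.png')[230:310,280:380],(375,300),interpolation=cv2.INTER_CUBIC)])
cv2.imwrite('pics/m4.png',im)
```

```text
0.0008848171375175478 [ 0.42166441 -0.1244329   0.06271292] [-0.23184805  0.15368096 -0.59686099] [0.02416013 0.01970903 0.06965022]
```

View pics/m4.png

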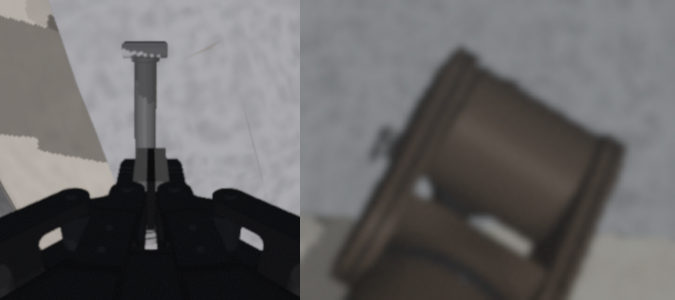

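Run:
```python
from h import *
c=cams.read_camera('wrist'); s=ctrl.get_state(); T=R.from_quat(s['tcp_rot'])
for x in (0,-.01,-.02,-.03,-.04):
  print(x,[proj(c,s['eef_pos']+T.apply([x,y,0]),True).round(1).tolist() for y in (-.011,0,.011)])
im=cv2.imread('pics/w3.png')[140:380,200:360]; im2=cv2.imread('pics/w4.png')[140:380,200:360]
cv2.imwrite('pics/m5.png',np.clip(np.hstack([cv2.resize(i,(400,600),interpolation=cv2.INTER_CUBIC) for i in (im,im2)])*2.0,0,255).astype(np.uint8))
```

```text
0 [[276.8, 258.8], [276.7, 241.3], [276.6, 223.1]]
-0.01 [[276.6, 265.9], [276.5, 247.7], [276.4, 228.7]]
-0.02 [[276.4, 273.8], [276.3, 254.9], [276.2, 234.9]]
-0.03 [[276.2, 282.6], [276.1, 262.8], [276.0, 241.9]]
-0.04 [[276.0, 292.4], [275.8, 271.8], [275.7, 249.8]]
```

View pics/m5.png

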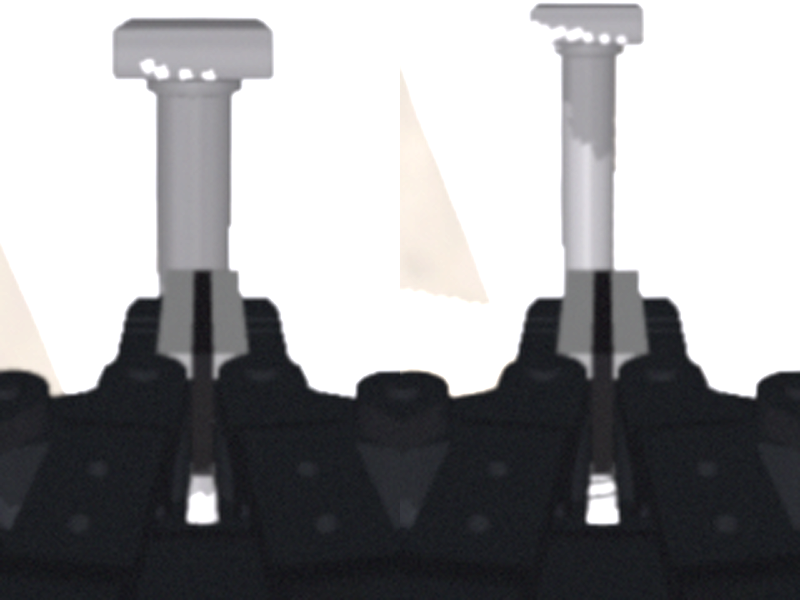

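The pads shut above the shank, since their tip edge sits well behind the projected TCP. I'll check that against the start view from the scene camera.

Run:
```python
from h import *
c=cams.read_camera('scene'); T=R.from_quat([ 0.393261  ,  0.58844548, -0.39236338,  0.58747653]); p=np.array([0.25828748, -0.62301089,  0.19682481])
for x in (0,-.013,-.03,-.05):
  print(x,[proj(c,p+T.apply([x,0,z]),False).round(1).tolist() for z in (-.045,.0,.045)])
im=cv2.imread('pics/scene1.png')[260:325,340:440]
g=cv2.cvtColor(im,cv2.COLOR_BGR2GRAY); m=(g<50).astype(np.uint8)
for x0,x1 in ((0,40),(50,100)):
  ys,xs=np.where(m[:,x0:x1]); i=ys.argmax(); print('lowest dark',xs[i]+x0+340,ys[i]+260)
```

```text
0 [[360.4, 321.7], [383.3, 328.4], [407.1, 335.2]]
-0.013 [[361.1, 316.3], [384.2, 322.9], [408.0, 329.7]]
-0.03 [[361.9, 309.2], [385.2, 315.7], [409.3, 322.4]]
-0.05 [[363.0, 300.6], [386.5, 307.0], [410.9, 313.7]]
lowest dark 363 300
lowest dark 414 314
```

Two views agree that the real fingertips end about 38 mm short of the reported TCP (tips at (363,300) and (414,314), as expected for −0.05 m with the jaws open). The physical miss fits too. From here I use tip = TCP − 38 mm along tool x. Opening and descending again, watching the force.

Call:
{"api": "play_rows", "payload": {
  "rows": [
    [60,[0,0,0],[0,0,0]],
    [60,[0,0,0],[0,0,0]],
    [60,[0,0,0],[0,0,0]],
    [60,[0.13,0,0],[0,0,0]],
    [60,[0.2,0,0],[0,0,0]],
    [60,[0.26,0,0],[0,0,0]],
    [60,[0.3,0,0],[0,0,0]],
    [60,[0.31,0,0],[0,0,0]],
    [60,[0.31,0,0],[0,0,0]]
  ]
}}

```text
time: 4.35
eef_pos: [0.4204, -0.1238, -0.0317]
tcp_rot: [0.127, 0.697, -0.127, 0.695]
contact_force: [-0.4, -0.3, 0.6]
opening: 0.596
```

Call:
{"api": "play_rows", "payload": {
  "rows": [
    [60,[0.006,0,0],[0,0,0]],
    [0,[0.006,0,0],[0,0,0]],
    [0,[0.006,0,0],[0,0,0]],
    [0,[0.006,0,0],[0,0,0]],
    [0,[0.006,0,0],[0,0,0]],
    [0,[0.006,0,0],[0,0,0]],
    [0,[0.006,0,0],[0,0,0]]
  ],
  "force": 80
}}

```text
time: 4.93
eef_pos: [0.4217, -0.1245, -0.0315]
tcp_rot: [0.127, 0.695, -0.127, 0.696]
contact_force: [-2.0, 1.6, 6.1]
opening: 0.159
```

Held (opening 0.159 on the shank). Lifting.

Call:
{"api": "play_rows", "payload": {
  "rows": [
    [0,[-0.1,0,0],[0,0,0]],
    [0,[-0.24,0,0],[0,0,0]],
    [0,[-0.38,0,0],[0,0,0]],
    [0,[-0.52,0,0],[0,0,0]],
    [0,[-0.7,0,0],[0,0,0]],
    [0,[-0.8,0,0],[0,0,0]],
    [0,[-0.8,0,0],[0,0,0]]
  ]
}}

```text
time: 5.52
eef_pos: [0.4256, -0.1265, 0.2172]
tcp_rot: [0.125, 0.69, -0.129, 0.701]
contact_force: [1.6, -0.9, -1.7]
opening: 0.154
```

```bash
cat >> h.py <<'E'
XR=np.array([-.2473,-.9689,0]); Z=np.array([0,0,1.]); AX=(XR+Z)/2**.5; XT=(XR-Z)/2**.5
RF=np.array([.553,.278,.047])
def restpose(rf,s,back,off=.0465):
    "TCP with axis point s at the rest line, drawn back perpendicular by 'back'"
    return rf+s*AX+XT*(off-back), frame(XT,-AX)
E
python3 - <<'E'
from h import *
c=cams.read_camera('wrist'); s=ctrl.get_state(); T=R.from_quat(s['tcp_rot']); V=np.array(c['view'])
print(s['eef_pos'],s['qpos'].round(3),s['opening'],s['contact_force'],T.inv().apply(-V[:3,:3].T@V[:3,3]-s['eef_pos']))
p,r=restpose(RF,.051,.10); print(p,move(p,r)); print(move([.52,.12,.2],frame([0,0,-1],-XR)))
E
```

```text
[ 0.42420069 -0.12576086  0.21333715] [-0.518 -0.273  2.111  0.     1.292 -0.157] 0.15439035552688307 [-0.00459642 -0.17114525 -2.64815637] [-0.17865637  0.06612441  0.00244617]
[0.55343717 0.27971279 0.12089266] (array([ 0.3047,  1.4172, -0.078 ]), array([-0.07  , -0.0205, -0.4979]))
(array([0.043 , 0.8793, 0.0089]), array([-0.0707,  0.0076,  0.0016]))
```

Call:
{"api": "play_rows", "payload": {
  "rows": [
    [0,[0.0,0.88,0.01],[-0.07,0,0]],
    [0,[0.0,0.88,0.01],[-0.07,0,0]],
    [0,[0.0,0.88,0.01],[-0.07,0,0]],
    [0,[0.0,0.88,0.01],[-0.07,0,0]],
    [0,[0.0,0.88,0.01],[-0.07,0,0]],
    [0,[0.0,0.88,0.01],[-0.07,0,0]],
    [0,[0.0,0.88,0.01],[-0.07,0,0]],
    [0,[0.0,0.88,0.01],[-0.07,0,0]],
    [0,[0.0,0.88,0.01],[-0.07,0,0]],
    [0,[0.0,0.88,0.01],[-0.07,0,0]]
  ]
}}

```text
time: 6.4
eef_pos: [0.5162, 0.1208, 0.2056]
tcp_rot: [0.088, 0.703, -0.089, 0.7]
contact_force: [0.5, 0.2, -2.9]
opening: 0.156
```

Run:
```python
from h import *
c=shot('wrist','w6.png'); s=ctrl.get_state(); print(s['eef_pos'],s['qpos'].round(3),s['contact_force'])
np.savez('c6.npz',**{k:c[k] for k in c})
for x in (0,.069): print(proj(c,RF+[0,0,x]+x*XR,True))
im=cv2.imread('pics/w6.png')[0:300,130:430]; cv2.imwrite('pics/w6c.png',np.clip(cv2.resize(im,(600,600),interpolation=cv2.INTER_CUBIC)*1.4,0,255))
```

```text
[0.51651042 0.12051037 0.20615908] [ 0.038 -0.04   1.92  -0.     1.264  0.291] [ 0.02290805  0.23560053 -2.93191928]
[275.77912635  33.24833682]
[274.40432424  91.60581527][ WARN:0@3.588] global loadsave.cpp:1063 imwrite_ Unsupported depth image for selected encoder is fallbacked to CV_8U.
```

View pics/w6c.png

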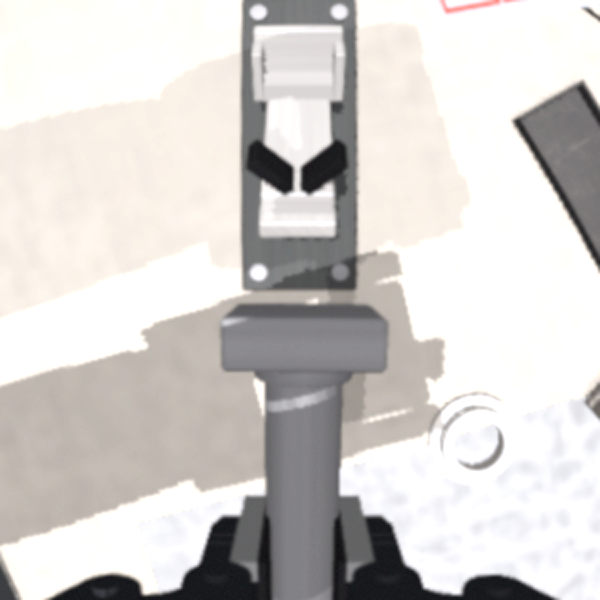

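The wrist view shows the rest: vee gap at crop (298,180), cheeks at columns 252–345 and rows 25–100, four plate screws at (258/340, 12/272). The held master's foot is at column 304. Fixing the rest's position from these.

Run:
```python
from h import *
c=dict(np.load('c6.npz')); P=lambda u,v,z: onz(c,130+u/2,v/2,z,True)
q=np.array([P(*k,.010) for k in [(258,12),(340,12),(258,272),(341,272)]])
m=q.mean(0); d=q[2]+q[3]-q[0]-q[1]; d/=np.linalg.norm(d); print('plate',m,d,np.linalg.norm(q[2]-q[0]),np.linalg.norm(q[1]-q[0]))
n=np.array([-d[1],d[0],0])
def rel(p): return ((p-m)@d).round(4),((p-m)@n).round(4)
print('stop top edge (rf-.007)',rel(P(299,42,.054))); print('stop back',rel(P(299,25,.054)))
print('cheek front (~rf+.02)',rel(P(299,100,.046)))
print('vee apex (~rf+.083)',rel(P(298,190,.114)))
print('vee tips', rel(P(250,150,.125)),rel(P(346,150,.125)))
print('cheek mid',rel(P(298.5,60,.055)))
# held master foot centre / axis
s=ctrl.get_state();T=R.from_quat(s['tcp_rot'])
print('held lateral', T.inv().apply(P(304,340,s['eef_pos'][2]+.0465+.015)-s['eef_pos']),'foot face', T.inv().apply(P(304,303,s['eef_pos'][2]+.0465+.015)-s['eef_pos']))
```

```text
plate [0.54859815 0.24618897 0.01      ] [-0.24743589 -0.96890427  0.        ] 0.15451777104264286 0.046775546567088606
stop top edge (rf-.007) (np.float64(-0.0433), np.float64(0.0002))
stop back (np.float64(-0.0529), np.float64(0.0002))
cheek front (~rf+.02) (np.float64(-0.0138), np.float64(0.0001))
vee apex (~rf+.083) (np.float64(0.0397), np.float64(0.0001))
vee tips (np.float64(0.0245), np.float64(-0.0184)) (np.float64(0.0246), np.float64(0.0187))
cheek mid (np.float64(-0.0331), np.float64(-0.0))
held lateral [-0.06156135  0.05024682  0.00193863] foot face [-0.06156869  0.05674846  0.00193008]
```

```bash
sed -i 's/^RF=.*/RF=np.array([.555,.281,.047])/' h.py
python3 - <<'E'
from h import *
p,r=restpose(RF,.059,.08); print(p,move(p,r))
E
```

```text
[0.55054088 0.26352955 0.11240738] (array([ 0.312 ,  0.4903, -0.0086]), array([-0.001 , -0.002 , -0.4993]))
```

Call:
{"api": "play_rows", "payload": {
  "rows": [
    [0,[0,0.1,0],[0,0,-0.07]],
    [0,[0,0.2,0],[0,0,-0.14]],
    [0,[0,0.3,0],[0,0,-0.21]],
    [0,[0,0.4,0],[0,0,-0.28]],
    [0,[0,0.45,0],[0,0,-0.35]],
    [0,[0,0.49,0],[0,0,-0.42]],
    [0,[0,0.49,-0.01],[0,0,-0.5]],
    [0,[0.1,0.49,-0.01],[0,0,-0.5]],
    [0,[0.1,0.49,-0.01],[0,0,-0.5]]
  ]
}}

```text
time: 7.2
eef_pos: [0.5488, 0.2638, 0.1696]
tcp_rot: [-0.189, 0.685, -0.35, 0.61]
contact_force: [-1.3, -0.9, -5.2]
opening: 0.156
```

Run:
```python
from h import *
c=cams.read_camera('wrist'); s=ctrl.get_state(); T=R.from_quat(s['tcp_rot']); V=np.array(c['view'])
print(s['eef_pos'],s['qpos'].round(3),s['opening'],s['contact_force'],T.inv().apply(-V[:3,:3].T@V[:3,3]-s['eef_pos']))
p,r=restpose(RF,.059,.08); print(p,move(p,r))
```

```text
[0.54931805 0.26308722 0.17271461] [ 0.516  0.549  1.431 -0.541  1.749  0.832] 0.15541663199758163 [-0.75238584 -0.01886491 -2.23057699] [-0.17343841  0.06937544  0.00102629]
[0.55054088 0.26352955 0.11240738] (array([0.1397, 0.1445, 0.0051]), array([ 0.0023, -0.0045,  0.0029]))
```

Call:
{"api": "play_rows", "payload": {
  "rows": [
    [0,[0.07,0.07,0.005],[0,0,0]],
    [0,[0.14,0.14,0.005],[0,0,0]],
    [0,[0.14,0.145,0.005],[0,0,0]],
    [0,[0.14,0.145,0.005],[0,0,0]],
    [0,[0.14,0.145,0.005],[0,0,0]]
  ]
}}

```text
time: 7.67
eef_pos: [0.554, 0.2648, 0.1199]
tcp_rot: [-0.185, 0.681, -0.351, 0.615]
contact_force: [0.1, 0.4, -2.8]
opening: 0.158
```

Run:
```python
from h import *
c=shot('wrist','w7.png'); s=ctrl.get_state(); print(s['eef_pos'],s['contact_force']); np.savez('c7.npz',**c)
d=shot('scene','s7.png'); np.savez('d7.npz',**d)
p,r=restpose(RF,.059,.0); print(p,move(p,r))
a=cv2.resize(cv2.imread('pics/w7.png')[0:300,130:430],(400,400)); u,v=proj(d,RF+[0,0,.06]).astype(int); print(u,v)
b=cv2.resize(cv2.imread('pics/s7.png')[v-50:v+50,u-50:u+50],(400,400),interpolation=cv2.INTER_CUBIC)
cv2.imwrite('pics/m7.png',np.hstack([a,b]))
```

```text
[0.55439575 0.26531797 0.12048572] [ 0.15089141 -0.51995317 -2.80204466]
[0.53655148 0.20872029 0.05583883] (array([ 0.2928,  0.0111, -0.0113]), array([-0.0028,  0.0009, -0.002 ]))
218 185
```

View pics/m7.png

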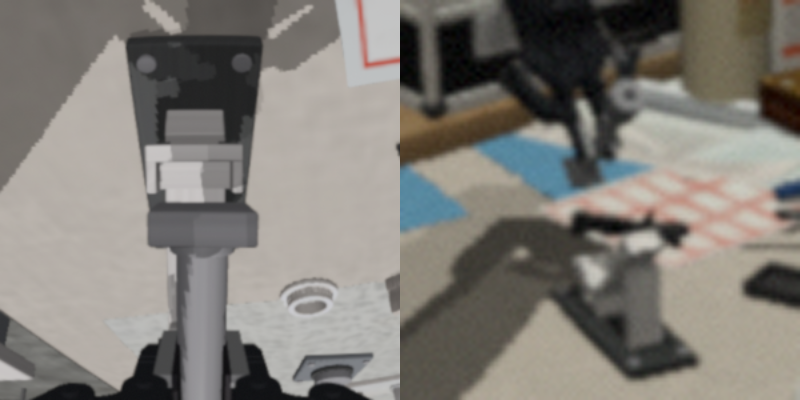

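The left picture, looking down square to the slope, shows the stop's inner edge at crop (194,162) and cheek centre at column 194. The held foot's end edge is at (203,205). Comparing the two along the axis and across.

Run:
```python
from h import *
c=dict(np.load('c7.npz')); s=ctrl.get_state(); T=R.from_quat(s['tcp_rot']); N=T.apply([1,0,0])
def pl(u,v,pt):
    o,d=ray(c,130+u*.75,v*.75,True); return o+d*((pt-o)@N)/(d@N)
tcp=s['eef_pos']
for off in (0.0,):
    st=pl(194,162,RF-.010*N); print('stop rel RF (tool axes)',T.inv().apply(st-RF))
    st2=pl(194,148,RF-.010*N); print('bar outer',T.inv().apply(st2-RF))
    ft=pl(203,205,tcp-(.0465+.015)*N); print('foot face rel TCP',T.inv().apply(ft-tcp))
    fb=pl(203,247,tcp-(.0465+.015)*N); print('foot back edge',T.inv().apply(fb-tcp))
    print('need shift',T.inv().apply(st-ft))
```

```text
stop rel RF (tool axes) [-0.01        0.00573629  0.00186571]
bar outer [-0.01        0.01237513  0.00187115]
foot face rel TCP [-0.0615      0.05646628  0.00217993]
foot back edge [-0.0615      0.04534575  0.0021941 ]
need shift [ 0.0930413   0.01175113 -0.0039029 ]
```

Call:
{"api": "play_rows", "payload": {
  "rows": [
    [0,[0.0,0.022,-0.012],[0,0,0]],
    [0,[0.08,0.022,-0.012],[0,0,0]],
    [0,[0.16,0.022,-0.012],[0,0,0]],
    [0,[0.2,0.022,-0.012],[0,0,0]],
    [0,[0.24,0.022,-0.012],[0,0,0]],
    [0,[0.26,0.022,-0.012],[0,0,0]],
    [0,[0.27,0.022,-0.012],[0,0,0]],
    [0,[0.27,0.022,-0.012],[0,0,0]]
  ]
}}

```text
time: 8.43
eef_pos: [0.5381, 0.2164, 0.057]
tcp_rot: [-0.186, 0.681, -0.35, 0.616]
contact_force: [1.5, 2.0, -0.7]
opening: 0.155
```

Run:
```python
from h import *
s=ctrl.get_state(); print(s['eef_pos'],s['contact_force'],s['wrist_torque'],s['qpos'].round(2))
p,r=restpose(RF,.059,.0); print(p,move(p,r))
```

```text
[0.53808808 0.21642124 0.05698398] [ 1.4839651   2.04433857 -0.74118535] [ 0.57391954 -0.24501435  0.13287753] [ 0.47  0.61  1.58 -0.56  1.54  0.91]
[0.53655148 0.20872029 0.05583883] (array([ 0.0211, -0.0158,  0.0014]), array([-0.0018,  0.0016, -0.0018]))
```

Call:
{"api": "play_rows", "payload": {
  "rows": [
    [0,[0.006,0,0],[0,0,0]],
    [0,[0.01,0,0],[0,0,0]],
    [0,[0.01,0,0],[0,0,0]]
  ]
}}

```text
time: 8.68
eef_pos: [0.5384, 0.216, 0.0566]
tcp_rot: [-0.185, 0.68, -0.349, 0.617]
contact_force: [2.0, 8.6, 4.5]
opening: 0.154
```

Run:
```python
from h import *
s=ctrl.get_state(); T=R.from_quat(s['tcp_rot']).inv(); print(s['eef_pos'],T.apply(s['contact_force']),T.apply(s['wrist_torque']),s['opening'])
p,r=restpose(RF,.059,.0); print(p,move(p,r))
d=shot('scene','s8.png'); w=shot('wrist','w8.png'); u,v=proj(d,RF+[0,0,.06]).astype(int)
a=cv2.resize(cv2.imread('pics/w8.png')[0:300,130:430],(400,400))
b=cv2.resize(cv2.imread('pics/s8.png')[v-40:v+40,u-40:u+40],(400,400),interpolation=cv2.INTER_CUBIC)
cv2.imwrite('pics/m8.png',np.hstack([a,b]))
```

```text
[0.5383835  0.21604809 0.05657774] [-9.45449038  3.09674542 -0.15269182] [-0.21627825  0.06872787  0.59391266] 0.153993910601198
[0.53655148 0.20872029 0.05583883] (array([ 0.0195, -0.0162,  0.0001]), array([-0.0022,  0.0027, -0.0034]))
```

View pics/m8.png

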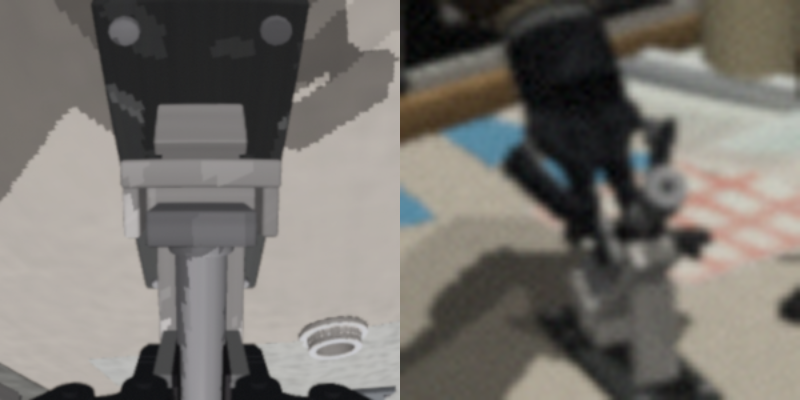

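The foot sits centred between the cheeks (foot centre column 203, cheeks 201), about 4–5 mm short of the stop (row 205 vs 187). The 9 N contact shows it is seated. Easing it towards the stop, then releasing.

Call:
{"api": "play_rows", "payload": {
  "rows": [
    [0,[-0.008,0.006,0],[0,0,0]],
    [0,[-0.008,0.013,0],[0,0,0]],
    [0,[-0.008,0.013,0],[0,0,0]],
    [20,[-0.008,0.013,0],[0,0,0]],
    [30,[-0.008,0.013,0],[0,0,0]],
    [45,[-0.008,0.013,0],[0,0,0]],
    [45,[-0.008,0.013,0],[0,0,0]],
    [45,[-0.008,0.013,0],[0,0,0]],
    [45,[-0.008,0.013,0],[0,0,0]]
  ]
}}

```text
time: 9.53
eef_pos: [0.5364, 0.2173, 0.0515]
tcp_rot: [-0.187, 0.682, -0.351, 0.614]
contact_force: [0.1, 0.5, 0.3]
opening: 0.447
```

Call:
{"api": "play_rows", "payload": {
  "rows": [
    [45,[-0.08,0,0],[0,0,0]],
    [45,[-0.2,0,0],[0,0,0]],
    [45,[-0.34,0,0],[0,0,0]],
    [45,[-0.4,0,0],[0,0,0]],
    [45,[-0.4,0,0],[0,0,0]]
  ]
}}

```text
time: 9.95
eef_pos: [0.5603, 0.3033, 0.1414]
tcp_rot: [-0.184, 0.68, -0.349, 0.618]
contact_force: [0.7, -0.7, 1.2]
opening: 0.452
```

Run:
```python
from h import *
c=shot('wrist','w9.png'); s=ctrl.get_state(); np.savez('c9.npz',**c); print(s['eef_pos'],s['qpos'].round(3),s['contact_force'])
h=RF+.146*AX; print('rest_head est',h,[proj(c,RF+t*AX,True).round(1).tolist() for t in (0,.08,.146,.16)])
cv2.imwrite('pics/w9c.png',cv2.resize(cv2.imread('pics/w9.png')[0:300,130:430],(600,600)))
```

```text
[0.55898586 0.30136425 0.13867722] [ 0.554  0.64   1.359 -0.521  1.737  0.878] [-0.40689045 -0.79458785  0.00099046]
rest_head est [0.52946934 0.1809731  0.15023759] [[278.1, 145.2], [278.7, 240.9], [279.1, 307.4], [279.2, 319.8]]
```

View pics/w9c.png

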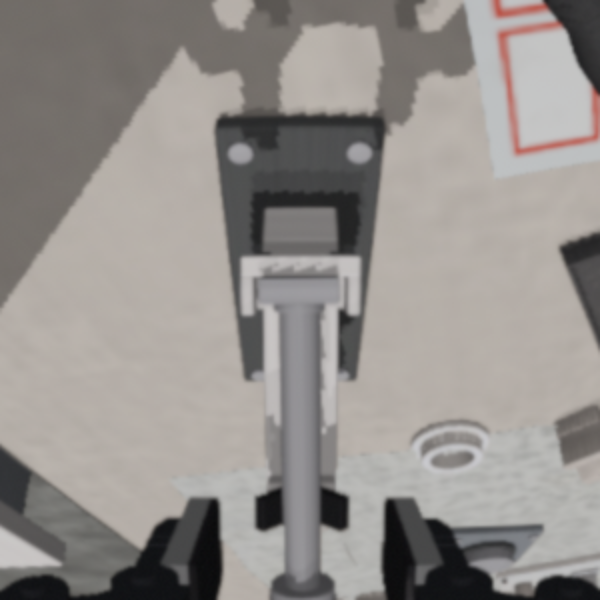

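The picture shows the master lying in the rest: foot against the stop (row 275, between the cheeks at columns 242–360), shank in the black vee, fingers clear on both sides. The contact point and the camera both put rest_foot about 8 mm further out, at (0.557, 0.289). Next, the head grasp along the axis.

```bash
sed -i 's/^RF=.*/RF=np.array([.557,.289,.047])/' h.py
python3 - <<'E'
from h import *
print(move([.54,.2,.30],frame([0,0,-1],-XR)))
print(move([.535,.19,.28],frame(-AX,Z-XR)),move(RF+.219*AX,frame(-AX,Z-XR)))
E
```

```text
(array([-0.1397, -0.6223,  0.0241]), array([-0.0008,  0.0021,  0.4978]))
(array([-0.0668, -0.6012,  0.0159]), array([1.000e-04, 2.400e-03, 9.978e-01])) (array([ 0.2436, -0.5441,  0.0045]), array([1.000e-04, 2.400e-03, 9.978e-01]))
```

Call:
{"api": "play_rows", "payload": {
  "rows": [
    [60,[-0.1,-0.1,0],[0,0,0.03]],
    [60,[-0.14,-0.2,0],[0,0,0.1]],
    [60,[-0.14,-0.3,0],[0,0,0.18]],
    [60,[-0.14,-0.4,0.02],[0,0,0.26]],
    [60,[-0.14,-0.5,0.02],[0,0,0.34]],
    [60,[-0.14,-0.62,0.02],[0,0,0.42]],
    [60,[-0.14,-0.62,0.024],[0,0,0.5]],
    [60,[-0.14,-0.62,0.024],[0,0,0.5]]
  ],
  "force": 80
}}

```text
time: 10.67
eef_pos: [0.5392, 0.1947, 0.2994]
tcp_rot: [0.092, 0.7, -0.09, 0.702]
contact_force: [0.4, 0.6, -0.1]
opening: 0.598
```

Run:
```python
from h import *
s=ctrl.get_state(); print(s['eef_pos'],s['qpos'].round(3),s['opening'])
print(move(RF+.219*AX,frame(-AX,Z-XR)))
```

```text
[0.53917994 0.19472819 0.29937418] [ 0.169 -0.002  1.714  0.002  1.425  0.427] 0.5982977304036404
(array([ 0.3243, -0.1983, -0.0195]), array([-0.0045,  0.0041,  0.4979]))
```

Call:
{"api": "play_rows", "payload": {
  "rows": [
    [60,[0,-0.05,0],[0,0,0.08]],
    [60,[0,-0.1,0],[0,0,0.16]],
    [60,[0,-0.15,0],[0,0,0.24]],
    [60,[0.05,-0.2,-0.02],[0,0,0.32]],
    [60,[0.1,-0.2,-0.02],[0,0,0.4]],
    [60,[0.2,-0.2,-0.02],[0,0,0.48]],
    [60,[0.32,-0.2,-0.02],[0,0,0.5]],
    [60,[0.32,-0.2,-0.02],[0,0,0.5]],
    [60,[0.32,-0.2,-0.02],[0,0,0.5]]
  ]
}}

```text
time: 11.42
eef_pos: [0.516, 0.1434, 0.1977]
tcp_rot: [0.353, 0.618, 0.185, 0.678]
contact_force: [0.2, 0.1, 1.2]
opening: 0.603
```

Run:
```python
from h import *
c=shot('wrist','w10.png'); s=ctrl.get_state(); print(s['eef_pos'],s['qpos'].round(3),s['opening'],s['contact_force'])
T=R.from_quat(s['tcp_rot'])
print(move(RF+.099*AX,frame(-AX,Z-XR)))
print([proj(c,RF+t*AX,True).round(1).tolist() for t in (.132,.146,.16)], proj(c,s['eef_pos']-.038*T.apply([1,0,0]),True))
g=cv2.cvtColor(cv2.imread('pics/w10.png'),cv2.COLOR_BGR2GRAY); print(g[150:260:6,216:350:6])
```

```text
[0.51825789 0.14331895 0.20124191] [-0.323 -0.087  2.133  0.824  1.291 -0.39 ] 0.6041021911279815 [ 0.17243817 -0.6693915   1.10202988]
(array([ 0.3888, -0.0082,  0.0059]), array([-0.0026, -0.0014,  0.0001]))
[[283.6, 204.6], [283.6, 209.0], [283.7, 214.0]] [281.02029465 264.85371042]
[[164 164 163 164 163 166 165 165 166 167 168 168 168 163 167 168 168 168
  164 169 151 176 176]
 [165 166 165 165 161 165 164 166 166 166 165 168 169 167 163 168 169 168
  167 169 167 176 177]
 [165 166 166 166 160 165 164 166 163 163 165 166 170 167 163 163 165 168
  169 169 171 141 175]
 [167 165 167 168 164 166 168 167 135 136 136 136 133 134 131 120 167 164
  162 166 164 168 169]
 [166 166 166 163 164 166 166 167  82 172 131 121 114 130 174  83 165 166
  167 169 165 170 170]
 [166 165 165 163 162 166 168 166  74 144 130 101  97 126 155  99 166 166
  168 166 168 166 165]
 [166 167 167 165 164 164 165 164  73 148 132 100  98 115 153  97 166 165
  165 163 166 168 164]
 [168 167 167 166 164 165 167 162  72  43  83  75  89  76  86  40 159 164
  164 167 169 165 167]
 [166 167 167 167 166 165 164 163  60 
[... 329 characters left out ...]
164 164 166 167 166]
 [167 167 167 167 166 167 166 162  74 118 129 131 128 134 132  77 118 165
  164 164 166 166 166]
 [166 166 167 167 166 166 166 160  73 165 122 130 135 133 115  72 105 167
  167 166 167 165 165]
 [165 166 166 168 167 166 166 155  73 107 105 104 106 104 102  66  96 165
  166 166 165 164 163]
 [165 166 166 166 167 166 167 154  73  73  93  89  88  87  84  39  88 165
  166 166 166 166 165]
 [164 166 165 166 166 167 168 150  74  72  93  93  89  86  76  35  83 164
  166 167 166 165 164]
 [114  24 167 166 163 167 169 148  73  72  92  92  94  92  71  70  78 164
  164 165  99  87 114]
 [ 95   9 166 168 169 168 167 145  74  72  91  92  93  93  60  72  74 165
  165 166  52  23 114]]
```

Head end face is at about (287,213) in this view against a predicted (284,214). That agrees within the wrist camera's sideways bias. Moving in along the axis.

Call:
{"api": "play_rows", "payload": {
  "rows": [
    [60,[0.1,-0.008,0.009],[0,0,0]],
    [60,[0.2,-0.008,0.009],[0,0,0]],
    [60,[0.28,-0.008,0.009],[0,0,0]],
    [60,[0.34,-0.008,0.009],[0,0,0]],
    [60,[0.38,-0.008,0.009],[0,0,0]],
    [60,[0.385,-0.008,0.009],[0,0,0]],
    [60,[0.385,-0.008,0.009],[0,0,0]],
    [60,[0.385,-0.008,0.009],[0,0,0]]
  ]
}}

```text
time: 12.13
eef_pos: [0.5426, 0.2196, 0.1206]
tcp_rot: [0.35, 0.613, 0.187, 0.683]
contact_force: [-0.2, -0.5, 0.4]
opening: 0.603
```

Run:
```python
from h import *
c=shot('wrist','w11.png'); s=ctrl.get_state(); print(s['eef_pos'],s['qpos'].round(3),s['contact_force'])
print(move(RF+.099*AX,frame(-AX,Z-XR)))
g=cv2.cvtColor(cv2.imread('pics/w11.png'),cv2.COLOR_BGR2GRAY); print(g[160:330:8,208:360:6])
```

```text
[0.54256192 0.21923506 0.12050012] [-0.154  0.086  2.132  0.933  1.067 -0.44 ] [ 0.63896176 -0.55204451 -0.53007503]
(array([ 0.011 , -0.0055, -0.0109]), array([ 0.0008,  0.002 , -0.0002]))
[[163 162 163 165 164 163 164 165 166 166 167 167 168 163 163 168 167 168
  168 168 163 169 158 171 175 175]
 [165 163 161 165 162 164 165 165 165 166 165 168 169 168 163 163 168 168
  168 168 167 168 169 138 175 175]
 [166 163 159 164 163 165 164 162 163 164 164 167 169 167 165 160 161 164
  165 169 168 168 167 169 140 174]
 [166 166 163 164 168 166 166 159 159 162 162 162 165 163 165 163 163 167
  166 162 162 165 166 165 167 167]
 [162 164 162 165 166 167 161 112 171 132 132 132 132 132 131 171 102 159
  165 166 166 168 165 164 170 168]
 [163 163 162 166 167 166 157 106 135 132 123 103  94 115 128 132  75 156
  166 165 168 167 167 166 165 164]
 [165 163 163 163 163 164 138 158  99 134  89 103  94 115 130 130 101 154
  167 164 165 161 163 166 168 164]
 [166 164 164 165 166 163 119 152  91 131  93 102  94  88 126 142 100 111
  162 162 163 166 168 167 166 167]
 [166 166 166 164 163 162  99 147 155 
[... 788 characters left out ...]
33 127  72
  164 153 148  76   7  10  25 113]
 [ 36   7  10  40 166 159 134 131 130 128  62  63  63 133 134 132 133  78
  164 154 148  88  10   9  28 135]
 [ 33  10  10 135 168 146 134 129 129 101  61  63  64 106 134 132 132  75
  165 156 147 143  12   9  33  17]
 [ 19   7   9 169 164 143 127 129 128 129  98  64 101 132 134 131 127  74
  159 147 147 147  10   8  21  27]
 [ 26   9  60 167 151 140  65 114 127 128 132 134 134 132 133 127  65  65
  148 148 147 148 110   9  26  28]
 [ 27  10 164 169 151 140  67  59  35 105 127 133 130 109  38  34  60  66
  146  86 137 147 148   5  27  27]
 [ 27  25 164 163 147 122  61  38  34  62  62  34  34  34  34  33  37  65
  145  85  86 107 148  48  27  28]]
```

Call:
{"api": "play_rows", "payload": {
  "rows": [
    [60,[0.014,0,-0.01],[0,0,0]],
    [60,[0.014,-0.003,-0.01],[0,0,0]],
    [0,[0.014,-0.003,-0.01],[0,0,0]],
    [0,[0.014,-0.003,-0.01],[0,0,0]],
    [0,[0.014,-0.003,-0.01],[0,0,0]],
    [0,[0.014,-0.003,-0.01],[0,0,0]],
    [0,[0.014,-0.003,-0.01],[0,0,0]]
  ],
  "force": 100
}}

```text
time: 12.77
eef_pos: [0.5398, 0.2218, 0.1156]
tcp_rot: [0.35, 0.614, 0.186, 0.683]
contact_force: [-1.6, -5.1, 4.9]
opening: 0.321
```

Run:
```python
from h import *
s=ctrl.get_state(); print(s['eef_pos'],s['qpos'].round(3),s['contact_force'],s['opening'])
print((s['eef_pos']-RF)@AX)
T=R.from_quat(s['tcp_rot']); print(T.inv().apply(Z),T.inv().apply(AX),T.inv().apply(s['contact_force']))
```

```text
[0.53979765 0.2217934  0.11564783] [-0.149  0.089  2.139  0.938  1.058 -0.445] [-1.56201887 -5.08545721  4.90397892] 0.3214203141149062
0.09759378159317549
[-0.70739604  0.70681555  0.00161978] [-9.99977506e-01 -3.92823771e-04  2.66152102e-03] [-7.22558687 -0.29284804 -0.23647774]
```

Gripping the head (opening 0.321, which matches 30 mm by the shank's offset). Lifting straight up out of the rest.

Call:
{"api": "play_rows", "payload": {
  "rows": [
    [0,[-0.03,0.03,0],[0,0,0]],
    [0,[-0.08,0.08,0],[0,0,0]],
    [0,[-0.15,0.15,0],[0,0,0]],
    [0,[-0.22,0.22,0],[0,0,0]],
    [0,[-0.29,0.29,0],[0,0,0]],
    [0,[-0.36,0.36,0],[0,0,0]],
    [0,[-0.4,0.4,0],[0,0,0]],
    [0,[-0.4,0.4,0],[0,0,0]]
  ]
}}

```text
time: 13.43
eef_pos: [0.5402, 0.2228, 0.2899]
tcp_rot: [0.349, 0.612, 0.188, 0.684]
contact_force: [0.3, -0.4, -1.6]
opening: 0.325
```

Run:
```python
from h import *
s=ctrl.get_state(); print(s['eef_pos'],s['qpos'].round(3),s['contact_force'],s['opening'])
print(move([.53,.12,.30],frame([0,0,-1],-XR)))
```

```text
[0.5402045  0.22278203 0.28988098] [-0.148 -0.138  2.01   0.824  1.283 -0.153] [ 0.2705821  -0.37022893 -1.5838292 ] 0.32489538801929696
(array([-0.2644, -0.2168,  0.0522]), array([ 0.0017,  0.0047, -0.5006]))
```

Call:
{"api": "play_rows", "payload": {
  "rows": [
    [0,[-0.05,-0.03,0.01],[0,0,-0.07]],
    [0,[-0.1,-0.06,0.02],[0,0,-0.14]],
    [0,[-0.14,-0.1,0.03],[0,0,-0.21]],
    [0,[-0.18,-0.14,0.04],[0,0,-0.28]],
    [0,[-0.22,-0.18,0.05],[0,0,-0.35]],
    [0,[-0.264,-0.217,0.052],[0,0,-0.42]],
    [0,[-0.264,-0.217,0.052],[0,0,-0.5]],
    [0,[-0.264,-0.217,0.052],[0,0,-0.5]],
    [0,[-0.264,-0.217,0.052],[0,0,-0.5]]
  ]
}}

```text
time: 14.18
eef_pos: [0.5276, 0.1215, 0.2922]
tcp_rot: [0.088, 0.703, -0.087, 0.7]
contact_force: [-0.5, -0.3, -3.1]
opening: 0.326
```

Run:
```python
from h import *
s=ctrl.get_state(); print(s['eef_pos'],s['qpos'].round(3),s['contact_force'],s['opening'])
A=[.632,-.187,.22]
for w in (-104.3,-75.7,-60,-45): 
    u=np.array([np.cos(np.radians(w)),np.sin(np.radians(w)),0]); print(w,move(A,frame([0,0,-1],-u)))
```

```text
[0.52760986 0.12146475 0.29223465] [ 0.038 -0.067  1.79   0.002  1.423  0.285] [-0.47602803 -0.28868683 -3.08987369] 0.32605365987082746
-104.3 (array([ 0.2369, -0.9114,  0.5911]), array([ 0.0008, -0.0032, -0.0007]))
-75.7 (array([ 0.2369, -0.9114,  0.5911]), array([-0.3169, -0.0029, -0.0015]))
-60 (array([ 0.2369, -0.9114,  0.5911]), array([-0.4914, -0.0028, -0.0019]))
-45 (array([ 0.2369, -0.9114,  0.5911]), array([-0.658 , -0.0025, -0.0023]))
```

Call:
{"api": "play_rows", "payload": {
  "rows": [
    [0,[0.02,-0.05,0.03],[0,0,0]],
    [0,[0.04,-0.15,0.1],[0,0,0]],
    [0,[0.06,-0.26,0.17],[0,0,0]],
    [0,[0.08,-0.37,0.24],[0,0,0]],
    [0,[0.1,-0.48,0.31],[0,0,0]],
    [0,[0.12,-0.59,0.38],[0,0,0]],
    [0,[0.14,-0.7,0.45],[0,0,0]],
    [0,[0.16,-0.81,0.52],[0,0,0]],
    [0,[0.19,-0.88,0.57],[0,0,0]],
    [0,[0.21,-0.91,0.59],[0,0,0]]
  ]
}}

```text
time: 15.02
eef_pos: [0.6313, -0.1929, 0.2286]
tcp_rot: [0.091, 0.702, -0.09, 0.7]
contact_force: [-0.2, -0.1, -3.3]
opening: 0.322
```

Call:
{"api": "play_rows", "payload": {
  "rows": [
    [0,[0,0,0],[0,0,0]],
    [0,[0,0,0],[0,0,0]],
    [0,[0,0,0],[0,0,0]]
  ]
}}

```text
time: 15.27
eef_pos: [0.6318, -0.1873, 0.2314]
tcp_rot: [0.089, 0.702, -0.088, 0.701]
contact_force: [-0.1, 0.2, -2.1]
opening: 0.324
```

Run:
```python
from h import *
s=ctrl.get_state(); print(s['eef_pos'],s['qpos'].round(3),s['contact_force'],s['opening'])
T=R.from_quat(s['tcp_rot'])
print('tool x',T.apply([1,0,0]))
c=shot('scene','s12.png'); t=shot('top','t12.png'); w=shot('wrist','w12.png'); np.savez('c12.npz',**c); np.savez('w12.npz',**w)
for z in (.098,.03): 
  p=s['eef_pos']+T.apply([z,0,0]); print(p,proj(c,p),proj(w,p,True))
A=np.array([.632,-.187,.03]); print('anvil px',proj(c,A),proj(w,A,True),proj(t,A))
u,v=proj(c,A+[0,0,.1]).astype(int)
b=cv2.resize(cv2.imread('pics/s12.png')[v-55:v+65,u-45:u+45],(450,600),interpolation=cv2.INTER_CUBIC); print('scene crop origin',u-45,v-55,'x5')
a=cv2.resize(cv2.imread('pics/w12.png')[60:410,190:370],(309,600))
cv2.imwrite('pics/m12.png',np.clip(np.hstack([b,a])*1.2,0,255).astype(np.uint8))
```

```text
[ 0.63176703 -0.18728665  0.23142941] [-4.430e-01  2.290e-01  1.584e+00  1.000e-03  1.330e+00 -1.920e-01] [-0.11726716  0.23253631 -2.08697037] 0.32431781717169733
tool x [-6.82678318e-04  1.88057500e-03 -9.99997999e-01]
[ 0.63170012 -0.18710235  0.13342961] [335.92447676 219.11989035] [277.75579619 201.27333008]
[ 0.63174655 -0.18723023  0.20142947] [337.72374781 198.20596237] [277.1195481  225.41476709]
anvil px [333.4260044  249.33501333] [278.63561509 180.53599158] [339.53345024 202.14225731]
scene crop origin 290 165 x5
```

View pics/m12.png

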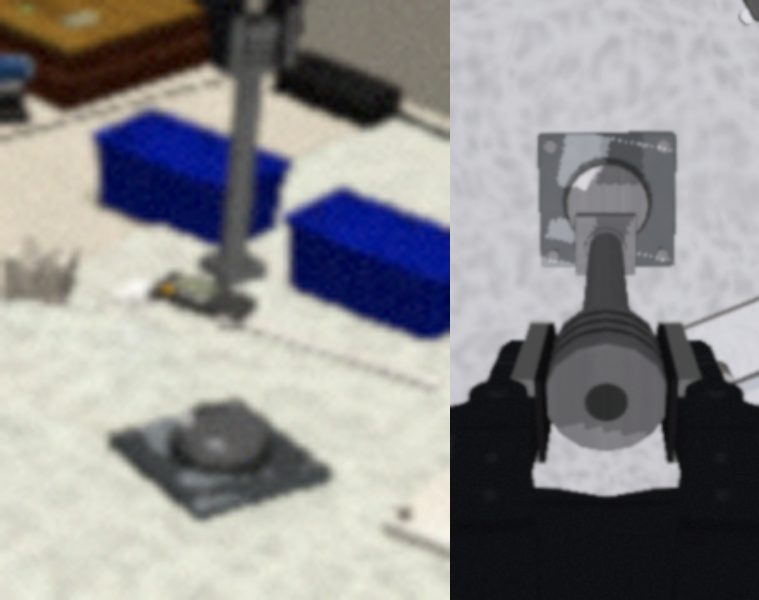

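The scene half shows the held master hanging vertical, foot centre at about (337,218) against a predicted (336,219). The anvil top is at (335,251) against a predicted (333,249), so both carry the same small camera bias. In the wrist half, foot and anvil columns agree (281 and 282). Lowering.

Call:
{"api": "play_rows", "payload": {
  "rows": [
    [0,[0.06,0,0],[0,0,0]],
    [0,[0.14,0,0],[0,0,0]],
    [0,[0.22,0,0],[0,0,0]],
    [0,[0.28,0,0],[0,0,0]],
    [0,[0.31,0,0],[0,0,0]],
    [0,[0.32,0,0],[0,0,0]],
    [0,[0.32,0,0],[0,0,0]],
    [0,[0.32,0,0],[0,0,0]]
  ]
}}

```text
time: 16.08
eef_pos: [0.6334, -0.1887, 0.1376]
tcp_rot: [0.088, 0.701, -0.089, 0.703]
contact_force: [0.5, -0.1, -2.6]
opening: 0.331
```

Call:
{"api": "play_rows", "payload": {
  "rows": [
    [0,[0.005,0,0],[0,0,0]],
    [0,[0.01,0,0],[0,0,0]],
    [0,[0.01,0,0],[0,0,0]]
  ]
}}

```text
time: 16.33
eef_pos: [0.6327, -0.1888, 0.1336]
tcp_rot: [0.088, 0.701, -0.089, 0.702]
contact_force: [-0.1, -0.2, -3.1]
opening: 0.319
```

Call:
{"api": "play_rows", "payload": {
  "rows": [
    [0,[0.006,0,0],[0,0,0]],
    [0,[0.01,0,0],[0,0,0]],
    [0,[0.01,0,0],[0,0,0]]
  ]
}}

```text
time: 16.58
eef_pos: [0.6321, -0.1885, 0.1293]
tcp_rot: [0.089, 0.702, -0.089, 0.701]
contact_force: [-0.5, 0.7, -3.9]
opening: 0.325
```

Call:
{"api": "play_rows", "payload": {
  "rows": [
    [0,[0.006,0,0],[0,0,0]],
    [0,[0.008,0,0],[0,0,0]],
    [0,[0.008,0,0],[0,0,0]]
  ]
}}

```text
time: 16.83
eef_pos: [0.6325, -0.1887, 0.1277]
tcp_rot: [0.089, 0.701, -0.089, 0.702]
contact_force: [-0.5, -0.2, -1.5]
opening: 0.324
```

Call:
{"api": "play_rows", "payload": {
  "rows": [
    [0,[0.005,0,0],[0,0,0]],
    [0,[0.007,0,0],[0,0,0]],
    [0,[0.007,0,0],[0,0,0]]
  ]
}}

```text
time: 17.08
eef_pos: [0.6328, -0.1888, 0.1277]
tcp_rot: [0.088, 0.701, -0.089, 0.702]
contact_force: [-2.7, 1.0, 4.4]
opening: 0.324
```

Run:
```python
from h import *
s=ctrl.get_state(); print(s['eef_pos'],s['contact_force'],s['wrist_torque'])
```

```text
[ 0.63277043 -0.18883369  0.12765369] [-2.71154972  1.04422402  4.44564111] [ 0.22763532  0.64291349 -0.03701492]
```

Contact: z stopped at 0.1277 as predicted and the force rose about 7 N. Relaxing, opening gently and drawing straight up.

Call:
{"api": "play_rows", "payload": {
  "rows": [
    [0,[-0.005,0,0],[0,0,0]],
    [0,[-0.005,0,0],[0,0,0]],
    [36,[-0.005,0,0],[0,0,0]],
    [42,[-0.005,0,0],[0,0,0]],
    [50,[-0.005,0,0],[0,0,0]],
    [65,[-0.005,0,0],[0,0,0]],
    [75,[-0.005,0,0],[0,0,0]],
    [75,[-0.005,0,0],[0,0,0]],
    [75,[-0.005,0,0],[0,0,0]]
  ]
}}

```text
time: 17.83
eef_pos: [0.6324, -0.1886, 0.1267]
tcp_rot: [0.089, 0.702, -0.089, 0.702]
contact_force: [-0.1, 0.2, -0.6]
opening: 0.75
```

Call:
{"api": "play_rows", "payload": {
  "rows": [
    [75,[-0.05,0,0],[0,0,0]],
    [75,[-0.12,0,0],[0,0,0]],
    [75,[-0.22,0,0],[0,0,0]],
    [75,[-0.32,0,0],[0,0,0]],
    [75,[-0.4,0,0],[0,0,0]],
    [75,[-0.5,0,0],[0,0,0]],
    [75,[-0.5,0,0],[0,0,0]]
  ]
}}

```text
time: 18.42
eef_pos: [0.6351, -0.1898, 0.2854]
tcp_rot: [0.087, 0.697, -0.09, 0.706]
contact_force: [0.3, -0.2, 2.4]
opening: 0.746
```

Run:
```python
from h import *
s=ctrl.get_state(); print(s['time'],s['eef_pos'],s['contact_force'],s['opening'])
c=shot('scene','s13.png'); w=shot('wrist','w13.png'); d=dict(np.load('c12.npz'))
A=np.array([.632,-.188,.03])
print('expected scene foot/head end',proj(c,A),proj(c,A+[0,0,.16]),' wrist',proj(w,A,True),proj(w,A+[0,0,.16],True))
g=cv2.cvtColor(cv2.imread('pics/s13.png'),cv2.COLOR_BGR2GRAY)
for z in (.155,.147,.13,.11,.09,.07,.05,.036):
    u,v=proj(c,A+[0,0,z]); v=int(round(v)); print(z,round(u,1),v,g[v,int(u)-14:int(u)+15].tolist())
gw=cv2.GaussianBlur(cv2.cvtColor(cv2.imread('pics/w13.png'),cv2.COLOR_BGR2GRAY),(5,5),1)
u,v=proj(w,A+[0,0,.16],True).astype(int); r=gw[v-34:v+35,u-34:u+35]
print(cv2.HoughCircles(gw[v-60:v+60,u-60:u+60],cv2.HOUGH_GRADIENT,1,20,param1=100,param2=15,minRadius=12,maxRadius=40),u-60,v-60)
```

```text
18.4167 [ 0.63511724 -0.18979236  0.28537688] [ 0.28999915 -0.23772744  2.42118924] 0.7455682388680412
expected scene foot/head end [333.67505507 249.46224788] [337.68321572 201.84519399]  wrist [275.51370655 173.01914504] [274.41786982 201.75595446]
0.155 337.6 203 [18, 17, 14, 9, 15, 7, 18, 15, 16, 26, 46, 60, 67, 69, 65, 63, 63, 70, 72, 71, 51, 31, 57, 129, 174, 184, 186, 179, 183]
0.147 337.3 206 [14, 16, 17, 12, 14, 18, 17, 11, 17, 22, 32, 44, 53, 55, 62, 64, 71, 66, 60, 51, 35, 38, 83, 135, 164, 146, 121, 97, 70]
0.13 336.9 211 [168, 160, 140, 114, 84, 72, 54, 34, 19, 18, 23, 34, 50, 54, 65, 64, 63, 63, 65, 76, 87, 120, 148, 167, 170, 132, 58, 16, 21]
0.11 336.4 217 [176, 175, 176, 174, 176, 174, 178, 177, 181, 182, 183, 175, 139, 81, 67, 67, 73, 106, 149, 178, 182, 182, 185, 184, 175, 130, 59, 17, 13]
0.09 335.9 223 [62, 65, 77, 77, 78, 100, 104, 105, 107, 107, 99, 88, 75, 67, 66, 74, 78, 83, 129, 164, 178, 186, 182, 180, 176, 173, 166, 148, 114]
0.07 335.4 229 [173, 175, 182, 183, 183, 182, 181, 175, 173, 172, 166, 152, 116, 77, 72, 76, 78, 93, 136, 170, 180, 182, 184, 183, 184, 182, 184, 184, 188]
0.05 334.9 235 [179, 178, 175, 177, 179, 183, 186, 185, 181, 177, 173, 173, 165, 132, 87, 76, 75, 89, 140, 175, 182, 183, 181, 179, 182, 183, 180, 174, 174]
0.036 334.5 239 [179, 184, 180, 179, 180, 178, 177, 175, 178, 182, 185, 177, 140, 94, 71, 75, 76, 97, 139, 171, 179, 179, 182, 184, 185, 186, 186, 186, 182]
[[[62.5 59.5 16.5]
  [63.5 28.5 19.4]]] 214 141
```

Call:
{"api": "play_rows", "payload": {
  "rows": [
    [75,[-0.05,0,0],[0,0,0]],
    [75,[-0.05,0,0],[0,0,0]],
    [75,[-0.05,0,0],[0,0,0]],
    [75,[-0.05,0,0],[0,0,0]],
    [75,[-0.05,0,0],[0,0,0]]
  ]
}}

```text
time: 18.93
eef_pos: [0.6318, -0.1883, 0.2899]
tcp_rot: [0.089, 0.702, -0.088, 0.701]
contact_force: [-0.3, 0.4, 0.4]
opening: 0.747
```

Run:
```python
from h import *
s=ctrl.get_state(); print(s['time'],s['eef_pos'],s['contact_force'],abs(s['dq']).max())
c=shot('scene','s14.png'); A=np.array([.632,-.188,.03])
g=cv2.cvtColor(cv2.imread('pics/s14.png'),cv2.COLOR_BGR2GRAY); g0=cv2.cvtColor(cv2.imread('pics/s13.png'),cv2.COLOR_BGR2GRAY)
b=[]
for v in range(212,242,3):
    r=g[v,322:352]<110; r[:9]=False; b.append((v,round(322+np.where(r[9:22])[0].mean()+9,1)))
print(b,cv2.absdiff(g,g0)[196:262,318:352].mean())
t=shot('top','t14.png'); d=cv2.absdiff(cv2.cvtColor(cv2.imread('pics/t14.png'),6),cv2.cvtColor(cv2.imread('pics/top1.png'),6))
for n,(u,v) in dict(ring=(400,251),bush=(398,273),lowring=(260,210),vee=(262,175),tray=(213,172),caliper=(310,153),torch=(178,122)).items(): print(n,d[v-8:v+9,u-8:u+9].mean().round(1))
```

```text
18.9333 [ 0.63183703 -0.18834011  0.28986148] [-0.29679437  0.44863154  0.3800257 ] 0.0030465399237278056
[(212, np.float64(335.5)), (215, np.float64(337.0)), (218, np.float64(336.5)), (221, np.float64(336.5)), (224, np.float64(335.0)), (227, np.float64(335.0)), (230, np.float64(336.0)), (233, np.float64(335.5)), (236, np.float64(335.5)), (239, np.float64(335.0))] 2.069964349376114
ring 13.0
bush 13.4
lowring 11.8
vee 13.0
tray 9.7
caliper 13.6
torch 10.1
```

The master is still and upright, the arm is clear with near-zero force, and all bystander patches differ by the same small amount. Handing in.

```bash
python3 -c "
from plant import ctrl
print(ctrl.sign_off())"
```

```text
the job is handed in; nothing more can be done
None
```

The job is handed in at about 19 s of the 61 s allowed; sign-off gives no verdict. I gripped the master by its shank, laid it in the leaning rest and let go. I then took it anew by the head along its axis and stood it on the anvil.

**Last checks**
- **In the rest:** the picture after release showed the foot against the stop between the cheeks, and the shank in the vee.
- **On the anvil:** the foot touched down at the expected height (TCP stopped at 0.1277 m; 0.1276 m was predicted).
- **After release:** the shank's slope in the scene view matches a vertical line. The views put the master within about 3 mm of the anvil's centre. It was still between the last two pictures, the arm was well clear, and the force read near zero.
- **Bystanders:** I did not measure their positions. The top pictures differ about equally at all seven (9.7–13.6 grey levels), which I took as a change of light, not movement.

**What failed or disagreed**
- **First grasp:** it closed on air, because the real fingertips end about 38 mm short of the reported TCP. The scene and wrist cameras both showed it, and I allowed for it from then on.
- **Grasp point:** because of that offset, the reported grasp point was roughly 25–30 mm from the head's centre during the carry, inside the 35 mm limit. The real pads sat on the head.
- **Wrist camera:** it read about 2 mm to one side.
- **Rest position:** my first estimate was about 8 mm off, and I corrected it from the contact and the camera.
- **Pictures:** I viewed 12, the limit, so the final standing pose was checked by numbers only.

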